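# Press a label holder home in a vial tray and keep it pressed

### The arm

A 6-joint arm with a two-finger parallel gripper is mounted at the origin on the work surface. World frame = base frame: x ahead of the robot, y to its left, z up, the work surface at z = 0. Lengths are in m, angles in rad, forces in N, time in s.
With the tool pointing down it reaches from about 0.35 to 0.775 m from the base axis. Payload 5.5 kg.
Tool frame: the origin (TCP) lies at the very end of the fingers, on their centre line; the grasp point (between the pads) lies env.grasp_offset behind it (env.grasp_offset is the distance from the TCP to the grasp point, in m); x points along the fingers, y is the direction in which the jaws open and shut, and the axes are right-handed (so a half turn about x gives the same grasp; the last joint's range is limited). The gripper opens to 85 mm and grips with 20 to 120 N. Pads are 22 mm wide; open, the fingers measure 114 mm over their backs; the gripper's body (76 mm by 85 mm) begins 54 mm behind the grasp point. The pads swing forward as they close: fully open they stand 13 mm farther back than shut.
Start: joints at [1.132, 0.313, 0.046, 1.304, 0, 1.431], TCP at [0.169, 0.55, 0.21] pointing down, gripper open.
Joint ranges: [-2.76, 2.76], [-0.86, 1.69], [-1.03, 1.26], [-2.2, 2.34], [-1.47, 1.5], [-3.14, 3.14]. Speed limits (rad/s): [2.57, 2.57, 3.14, 3.14, 3.14, 3.14].

### API

Orientations are given as a unit quaternion [w, x, y, z].
In Python, from workcell import get_state, viewer, job, env gives the robot as it stands.
- The arm moves only by the tool send_rows, never from a script. Its argument "plan" is a list of rows, each a list of 6 numbers: the shift along the tool's x, y, z in mm, then the turn, a rotation vector about the tool's x, y, z in degrees. A call has exactly 10 rows; each row is the pose to reach, as a shift and turn from the pose commanded when the call began, along the tool's axes at that moment; what a row does not reach only later rows make up. A row lasts 1/8 s, in which the tool goes at most 62.5 mm and 10.7 degrees, less where a joint would pass 70% of its speed; a pose out of reach is approached as far as the arm can. A call with a gripper value outside its range is refused whole. "claw" is the finger opening in mm, from 0 to 85.4, set as the call begins (left out, the last holds). The fingers move at their own pace and stop on an object; "newtons" is the grip in N (left out, the last holds). Time passes only in rows, so rows that repeat a pose let the fingers close, or fill a call up. It gives the time, the measured TCP pose, the force and the opening at its end, in the units of the state.
- get_state(): the state, without advancing time (a new reading comes with each control period).
- viewer.read_camera(name): name is "scene" or "side" or "wrist"; returns a dict with "frame" (400x640x3 uint8, blue, green, red), "mtx" (3x3 intrinsics, pixels), "rvec" (rotation vector, rad) and "tvec" (3), from world to camera coordinates, as OpenCV has them. Camera axes: x right, y down, z forward; pixel columns grow to the right and rows downward; lengths in m; the calibration is good to about 2 mm. The wrist camera is an equidistant fisheye: a pixel r from the principal point sees the ray r / f radians off the axis. A picture is of the moment at which its call begins. There is no depth.
- job.hand_in(): hands the job in, once; it reports no verdict.
The state is a dict: "clock": time; "joint_pos": joint angles; "qvel": joint speeds; "tau": joint torques, N m; "tcp_pos": TCP position; "orientation": TCP orientation; "wrist_force": force on the tool from outside, world axes, zero at the start; "ft_torque": the same for the moment, N m; "finger_gap": finger opening in m.
Only numpy, scipy, OpenCV 4.12 (cv2) and the standard library are available. Lean on these libraries where they do the work, as an engineer would, in place of code of your own. Each camera call takes 0.05 s, during which the arm holds its last target.

### The job

First swing the red-tipped lever on the vial tray upright, so that the yellow shutter's window stands over the label slot. Then take the green label holder out of the grey stand, push it straight down behind the blue lip on the tray's front until the sprung bar underneath is fully down against its stop, and finish like that: still holding the holder pressed home with the gripper, not letting go, the lever still upright. Leave the other label holders and everything else on the bench where they are.

Things in the scene. Friction and masses are not known exactly. Their poses are not given: they have to be found in the camera images.
- dock: White vial tray, fixed, 45 mm high, 170 x 200 mm, vials up to 47 mm high. A blue slot runs along its front. Origin: on the bench under the slot's centre; x from the slot back over the tray (tray at x +5 to +166 mm, |y| < 100), y along the slot, z up. A 9 x 68 mm slot (x, y), centred on the origin, between the tray's front wall and the blue lip; see slot_mouth.
- slot_mouth (a point): Centre of the slot at the top of its straight part (top of the lip), 45 mm above the bench; axes as the dock's. From here two flared strips rise to 53 mm above the bench, the mouth between them about 20 mm wide, and guide a plate into the slot.
- spring_bar (a joint): Steel bar, 60 x 7 mm, on a spring inside the slot. Value in m: 0 = up (top 37 mm above the bench), 0.012 = fully down on its hard stop (top 25 mm above the bench, so a holder standing on it and pressed home has its underside at 25 mm). Takes 4 N to start, 10 N to reach the stop; rises again when released.
- lever (a joint): Steel lever with a red cross-grip beside the slot's +y end. Value in rad: 0 = upright; positive leans away from the slot, towards the dock's +y; negative leans over the slot. Starts leaning 0.45 to 0.8 to +y; stops at -0.7 and 0.9. Stiff hinge (0.1 N m), stays where it is left.
- lever_grip (a point): Centre of the lever's red grip: a cylinder 18 mm in diameter, 24 mm long, its axis and flat ends along the dock's x, on the end of an 8 mm rod, 90 mm from the pivot (110 mm above the bench when upright).
- lever_pivot (a point): The lever's pivot point, 20 mm above the bench, at x = -17 mm, y = +95 mm in the dock's frame; the hinge axis is parallel to the dock's x. It sits in a black block 26 x 28 x 30 mm.
- shutter_mid (a point): Centre of the window of the yellow shutter, a 3 mm strip sliding along the dock's y just above the slot (top 58 mm above the bench). The window is 76 mm long. Linked to the lever: 35 mm per rad, to +y as the lever leans to +y; with the lever upright the window is centred on the slot, otherwise the shutter covers one end of the slot.
- green_holder: Green label holder, loose, about 45 g. Origin: centre of its underside; z up. Plate 6 mm thick (x), 60 mm wide (y), 40 mm tall with white paper strips; above it, centred, a grip block 14 mm thick (x), 28 mm wide (y), 36 to 64 mm above the underside. Starts upright in any of the stand's three places. Either face may point forward in the slot.
- orange_holder: Same as the green holder but orange; a bystander, stays in the stand.
- blue_holder: Same as the green holder but blue; a bystander, stays in the stand.
- stand: Grey stand fixed to the bench, 50 x 222 x 24 mm; origin under its centre, y along its length, z up. Three slots in line, 70 mm apart along y, 9 mm wide in x, 64 mm or more long, floor 6 mm above the bench: a holder in it has its underside 6 mm above the bench.
- beaker: Loose glass beaker, 70 mm across, 95 mm tall; bystander; origin under its centre.
- jar: Loose glass jar with metal lid, 72 mm across, 100 mm tall; bystander; origin under its centre.
- tape: Loose roll of green tape lying flat, 60 mm across, 19 mm high; bystander; origin under its centre.
- vial: Loose small amber vial with blue cap, 28 mm across, 55 mm tall; bystander; origin under its centre.
- pipette: Loose white and orange pipette, lying, about 280 mm long, 30 mm wide, 26 mm high; bystander; origin under its middle, x towards its tip.

How it is judged:
On the way, in this order (a step that is already met when the one before it is completed fails the run):
1. the lever stands upright (within 0.14 rad), the green holder still in the stand (value of joint lever between -0.14 and 0.14 rad and distance of green_holder from where it was at the start of the episode below 0.02 m), for 0.2 s.
2. the green holder is lifted clear of the stand by the gripper, the lever upright (z of green_holder in the frame of stand above 0.035 m and contact force between the fingers and green_holder above 1 N and value of joint lever between -0.14 and 0.14 rad), for 0.2 s.
At the end, for the whole second after the job is handed in: Green holder upright (0.15 rad) behind the lip, within 3 mm across and 6 mm along the slot, underside 25 +-2.5 mm high, bar over 10.5 mm down; it presses on the tray over 6 N, fingers on it over 4 N, still; lever upright within 0.14 rad; bystanders within 30 mm of their start (x of green_holder in the frame of dock between -0.003 and 0.003 m and y of green_holder in the frame of dock between -0.006 and 0.006 m and z of green_holder in the frame of dock between 0.0225 and 0.0275 m and value of joint spring_bar above 0.0105 m and angle between the z axis of green_holder and the z axis of dock, either way round below 0.15 rad and angle between the x axis of green_holder and the x axis of dock, either way round below 0.15 rad and contact force between green_holder and dock above 6 N and contact force between the fingers and green_holder above 4 N and linear speed of green_holder below 0.01 m/s and value of joint lever between -0.14 and 0.14 rad and distance of each of orange_holder, blue_holder, beaker, jar, tape, vial, pipette from where it was at the start of the episode below 0.03 m); the arm keeps its last pose, push and grip.
It fails at once if a bystander is knocked or moved more than 30 mm (distance of any of orange_holder, blue_holder, beaker, jar, tape, vial, pipette from where it was at the start of the episode above 0.03 m).
It also fails if it takes over 61 s, if anything falls off the work surface, if the arm or the gripper's body presses on something with over 40 N, if the wrist force passes 120 N, or if a joint passes its speed limit or range.

## Working session

There is one attempt and no reset: what is moved stays moved. The work goes in short steps, Python scripts to look and compute and a tool call to move; the robot and the scene stay as the last step left them, time stands still between calls to the robot, and variables do not carry over. Pictures are saved under pics/ and viewed, and the job is handed in when it is done.

Besides the shell and the picture viewer there is one more tool, called after "Call:" as name(argument=value, ...), one argument or row to a line, values as JSON. send_rows: Moves the arm, as the interface text tells. Its arguments: {"type":"object","properties":{"plan":{"type":"array"},"claw":{"type":"number"},"newtons":{"type":"number"}},"required":["plan"]}

```bash
mkdir -p pics
python3 - <<'E'
from workcell import get_state, viewer, job, env
import cv2, numpy as np, pickle
print(env.grasp_offset, get_state())
D={}
for n in ["scene","side","wrist"]:
    d=viewer.read_camera(n); D[n]=d
    cv2.imwrite(f"pics/{n}0.png",d["frame"]); print(n,d["mtx"].tolist(),d["rvec"],d["tvec"])
pickle.dump(D,open("cam0.pkl","wb"))
E
```

```text
0.0187 {'clock': 0.0, 'joint_pos': array([ 1.13240357e+00,  3.13998120e-01,  4.49695953e-02,  1.30358497e+00,
       -1.61662611e-05,  1.43119859e+00]), 'qvel': array([ 0.00052679,  0.00032497,  0.00013212, -0.00180447, -0.00093858,
       -0.00151998]), 'tau': array([-1.02315109e-03, -4.80626249e+01,  2.98533869e+01,  1.92452635e-02,
       -2.63859338e-04,  2.00055609e-06]), 'tcp_pos': array([0.16904032, 0.54901817, 0.20940636]), 'orientation': array([ 0.69905237,  0.10462996,  0.6994076 , -0.10586486]), 'wrist_force': array([0.1912695 , 0.18145157, 0.71211695]), 'ft_torque': array([-0.02182911,  0.0034322 , -0.00080495]), 'finger_gap': 0.0847045289216503}
scene [[434.8739412347712, 0.0, 319.3151096263816], [0.0, 434.8739412347712, 204.95109729772165], [0.0, 0.0, 1.0]] [ 2.28120569  1.14148666 -0.361091  ] [-0.32145419 -0.35441425  1.40657258]
side [[462.3159770963438, 0.0, 322.3210675195085], [0.0, 462.3159770963438, 202.82708611957725], [0.0, 0.0, 1.0]] [ 2.28580624 -0.9134136   0.33310752] [-0.46953432  0.30626268  1.09688165]
wrist [[309.70691628693146, 0.0, 318.3103052669314], [0.0, 309.70691628693146, 203.61518037243377], [0.0, 0.0, 1.0]] [-2.3257937  -1.71564609 -0.25562447] [-0.57490377 -0.03788549  0.37991484]
```

```bash
ls -la .
```

```text
total 2264
drwxr-xr-x  3 agent agent    4096 Dec  6 05:17 .
drwxr-xr-x 23 root  root     4096 Dec  6 05:16 ..
-rw-r--r--  1 agent agent 2305017 Dec  6 05:17 cam0.pkl
drwxr-xr-x  2 agent agent    4096 Dec  6 05:17 pics
```

View pics/scene0.png

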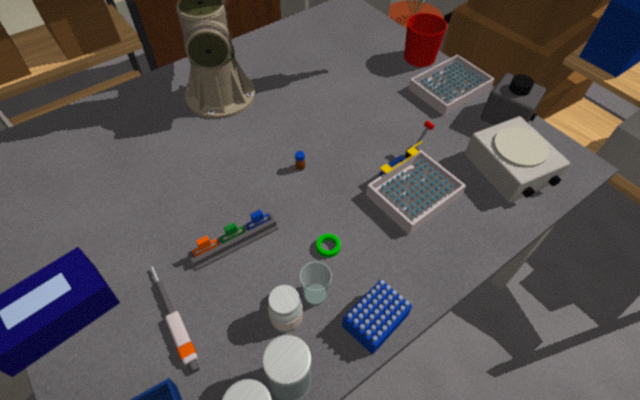

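View pics/side0.png

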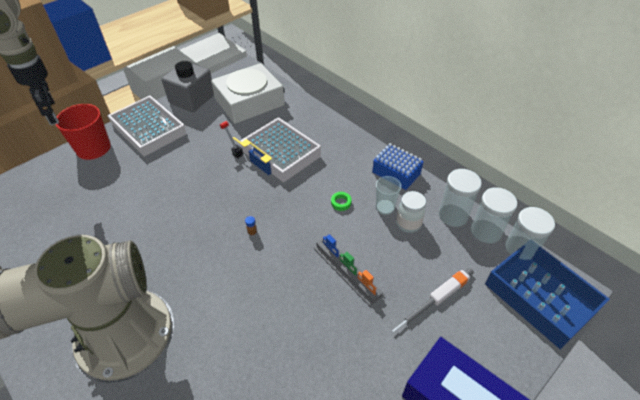

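View pics/wrist0.png

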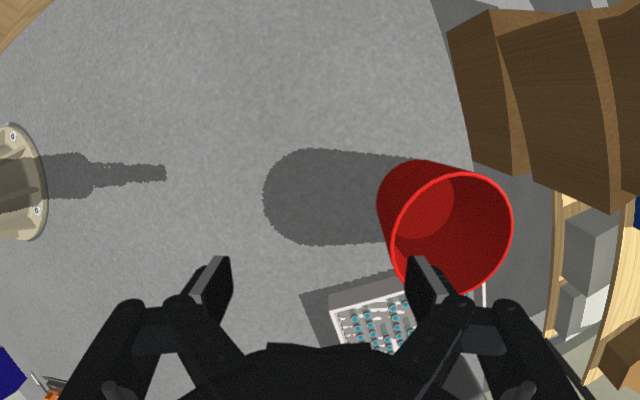

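Run:
```python
import cv2, numpy as np, pickle
D=pickle.load(open("cam0.pkl","rb"))
def crop(n,x,y,w,h,f,name):
    im=D[n]["frame"][y:y+h,x:x+w]
    cv2.imwrite(f"pics/{name}.png",cv2.resize(im,None,fx=f,fy=f,interpolation=cv2.INTER_CUBIC))
crop("scene",350,110,130,125,6,"c1")
crop("side",210,110,130,95,6,"c2")
crop("scene",180,200,110,75,7,"c3")
crop("side",305,225,90,80,7,"c4")
```

```text
(no output)
```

View pics/c1.png

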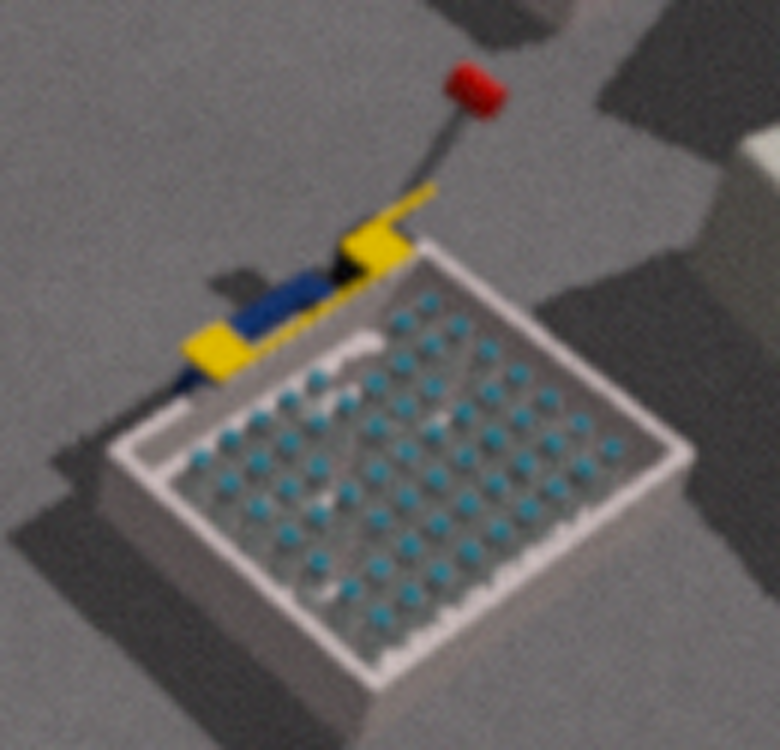

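View pics/c2.png

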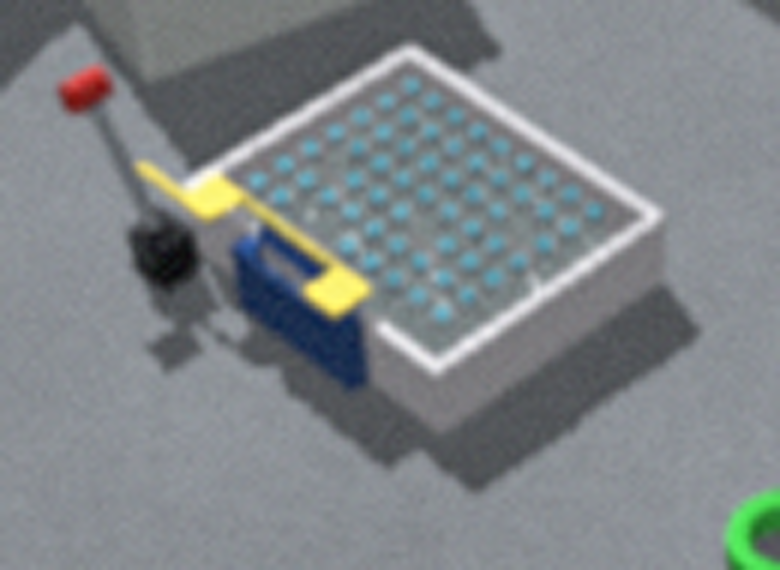

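View pics/c3.png

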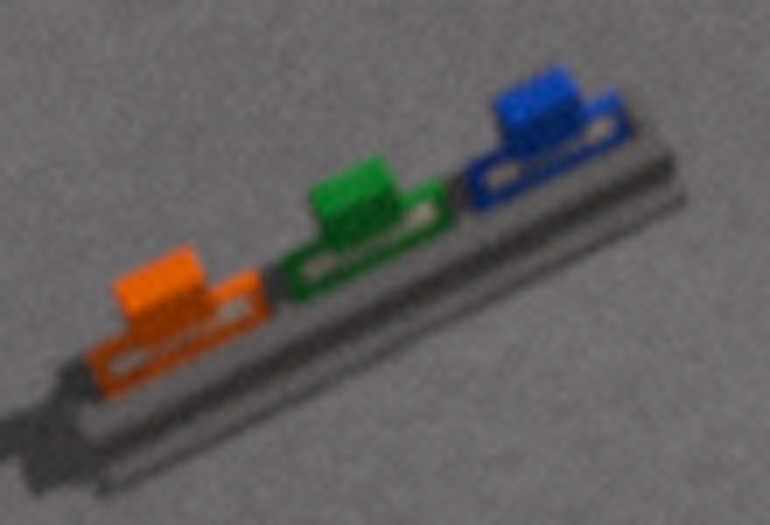

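View pics/c4.png

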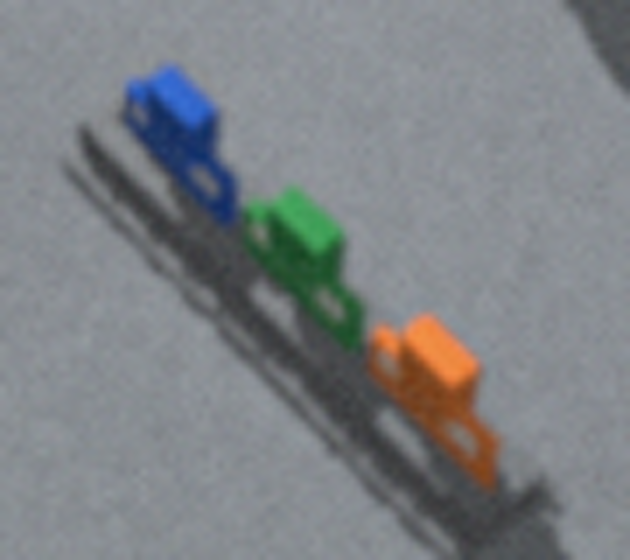

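```bash
cat > h.py <<'E'
import cv2, numpy as np, pickle
from scipy.optimize import least_squares
from scipy.spatial.transform import Rotation as R
def proj(d,P):
    P=np.atleast_2d(P).astype(float)
    if d.get("fish"):
        return cv2.fisheye.projectPoints(P[:,None],d["rvec"],d["tvec"],d["mtx"],np.zeros(4))[0][:,0]
    return cv2.projectPoints(P,d["rvec"],d["tvec"],d["mtx"],None)[0][:,0]
def uncrop(p,f,x,y): return (np.array(p,float)+.5)/f-.5+[x,y]
def pose(q,P):
    P=np.atleast_2d(P).astype(float); c,s=np.cos(q[2]),np.sin(q[2])
    return np.c_[q[0]+c*P[:,0]-s*P[:,1],q[1]+s*P[:,0]+c*P[:,1],P[:,2]]
def grip(a): return np.array([-.017,.095+.09*np.sin(a),.02+.09*np.cos(a)])
def tri(d1,p1,d2,p2):
    def ray(d,p):
        Rm=cv2.Rodrigues(d["rvec"])[0]; v=np.linalg.inv(d["mtx"])@[*p,1]
        return -Rm.T@d["tvec"],Rm.T@v
    def f(X): return np.r_[proj(d1,X)[0]-p1,proj(d2,X)[0]-p2]
    r=least_squares(f,[.5,0,.05]); return r.x,np.abs(r.fun).max()
E
python3 - <<'E'
from h import *
D=pickle.load(open("cam0.pkl","rb")); S,I=D["scene"],D["side"]
T=np.array([[5,-100,45],[5,100,45],[166,100,45],[166,-100,45]])/1e3
ps=uncrop([(115,448),(427,243),(692,452),(378,685)],6,350,110); pi=uncrop([(435,370),(408,45),(662,213)],6,210,110)
gs=uncrop([(476,90)],6,350,110); gi=uncrop([(85,90)],6,210,110)
def f(q):
    return np.r_[(proj(S,pose(q,T))-ps).ravel(),(proj(I,pose(q,T[[0,2,3]]))-pi).ravel(),(proj(S,pose(q,grip(q[3])))-gs).ravel(),(proj(I,pose(q,grip(q[3])))-gi).ravel()]
best=min((least_squares(f,[.6,.2,y,.6]) for y in np.arange(-3,3,.7)),key=lambda r:r.cost)
print(best.x,best.fun.round(2)); np.save("dock.npy",best.x)
print("red",tri(S,gs[0],I,gi[0]), pose(best.x,grip(best.x[3])))
hs=uncrop([(160,285),(354,193),(540,103)],7,180,200); hi=uncrop([(442,353),(303,220),(184,98)],7,305,225)
for a,b in zip(hs,hi): print(tri(S,a,I,b))
for n,(a,b) in dict(beaker=((316,268),(388,183)),jar=((285,295),(412,203)),tape=((328,245),(341,201)),vial=((300,155),(251,219))).items(): print(n,tri(S,a,I,b))
E
```

```text
[0.58187243 0.21516208 0.03300015 0.53847096] [-1.16  0.11 -0.27 -0.59  0.67 -0.1  -0.35  0.82 -0.25 -0.5  -0.15 -0.76
 -0.08 -0.43 -0.21  0.32 -0.28 -0.68]
red (array([0.55999383, 0.35592154, 0.09648143]), np.float64(0.4867205295148267)) [[0.56022442 0.35567848 0.09726444]]
(array([ 0.49963755, -0.3144549 ,  0.06568058]), np.float64(0.37368721104945735))
(array([ 0.50498625, -0.24333872,  0.06441585]), np.float64(0.0509486983492593))
(array([ 0.51162299, -0.17413019,  0.06466804]), np.float64(0.298357772055283))
beaker (array([ 0.73333663, -0.16310007,  0.10769725]), np.float64(1.9361447354119719))
jar (array([ 0.73761722, -0.2465331 ,  0.09023102]), np.float64(2.100501926249649))
tape (array([ 0.65720008, -0.06691182,  0.00773297]), np.float64(0.4527850525735744))
vial (array([0.40713714, 0.02848495, 0.05261059]), np.float64(0.35308734718560686))
```

```bash
cat >> h.py <<'E'
def down(yaw): # tool x=-z, tool y = world y rotated by yaw
    return R.from_matrix(np.array([[-0*1.,-np.sin(yaw),np.cos(yaw)],[0,np.cos(yaw),np.sin(yaw)],[-1,0,0]]))
def cur(st): 
    q=st["orientation"]; return np.array(st["tcp_pos"]),R.from_quat([q[1],q[2],q[3],q[0]])
def to(st,p,Rt):
    p0,R0=cur(st); return (R0.inv().apply(np.array(p)-p0)*1e3).round(1),np.degrees((R0.inv()*Rt).as_rotvec()).round(1)
E
python3 - <<'E'
from h import *
from workcell import get_state
D=pickle.load(open("cam0.pkl","rb")); S,I=D["scene"],D["side"]
for n,(a,b) in dict(bucket=((425,25),(82,120)),boxcorner=((468,150),(215,85)),tray2near=((443,103),(184,128)),box2=((515,90),(188,85))).items(): print(n,tri(S,a,I,b))
st=get_state(); print(cur(st)[1].as_matrix().round(3))
q=np.load("dock.npy")
g=pose(q,grip(q[3]))[0]; u=pose(q,grip(0))[0]; print(g,u)
for s in (0,np.pi): print(to(st,[g[0],g[1],.2],down(q[2]+s)))
E
```

```text
bucket (array([0.24317177, 0.64728208, 0.12640229]), np.float64(1.7910145736074128))
boxcorner (array([0.64937146, 0.4667011 , 0.06721195]), np.float64(18.56401528083221))
tray2near (array([0.48902207, 0.50036024, 0.04324664]), np.float64(2.175361234647113))
box2 (array([0.6101718 , 0.65904894, 0.08578802]), np.float64(5.572563427666438))
[[-0.001  0.294  0.956]
 [-0.001  0.956 -0.294]
 [-1.    -0.001 -0.   ]]
[0.56022442 0.35567848 0.09726444] [0.56174724 0.30954945 0.11      ]
(array([  9.6, -69.7, 430.8]), array([-19. ,  -0. ,   0.1]))
(array([  9.6, -69.7, 430.8]), array([1.61e+02, 1.00e-01, 0.00e+00]))
```

Call:
send_rows(
  plan=[
    [1,-9,54,-3,0,0],
    [2,-17,108,-6,0,0],
    [4,-26,162,-9,0,0],
    [5,-35,215,-12,0,0],
    [6,-44,269,-15,0,0],
    [7,-52,323,-18,0,0],
    [9,-61,377,-19,0,0],
    [10,-70,431,-19,0,0],
    [10,-70,431,-19,0,0],
    [10,-70,431,-19,0,0],
  ],
  claw=45,
  newtons=25,
)

```text
clock: 1.4
tcp_pos: [0.5602, 0.3555, 0.1996]
orientation: [0.706, -0.011, 0.708, 0.011]
wrist_force: [-0.6, 0.4, -0.7]
finger_gap: 0.0453
```

Run:
```python
from h import *
from workcell import get_state,viewer
st=get_state(); print(st["clock"],st["tcp_pos"],cur(st)[1].as_matrix().round(3)[:,1],st["finger_gap"],st["wrist_force"])
for n in ["scene","wrist"]:
    d=viewer.read_camera(n); pickle.dump(d,open(f"{n}1.pkl","wb")); 
    cv2.imwrite(f"pics/{n}1.png",d["frame"])
q=np.load("dock.npy");g=pose(q,grip(q[3]))[0]
print(to(st,[g[0],g[1],.08],down(q[2])))
d["fish"]=1;print("grip in wrist",proj(d,g), proj(d,pose(q,np.array([[5,-100,45],[5,100,45],[166,100,45],[166,-100,45],[0,0,45]])/1e3)))
```

```text
1.4 [0.56018602 0.3554753  0.1995889 ] [-0.032  0.999 -0.   ] 0.045289366340955865 [-0.55158662  0.42425183 -0.67119704]
(array([119.6,   0.2,   0.2]), array([-0.1, -0.1,  0. ]))
grip in wrist [[317.27903958 196.21317389]] [[123.83866053 203.06417298]
 [279.44604459 202.83748366]
 [285.98121529 321.68671252]
 [149.52490017 310.54848014]
 [193.08310531 198.72729129]]
```

View pics/wrist1.png

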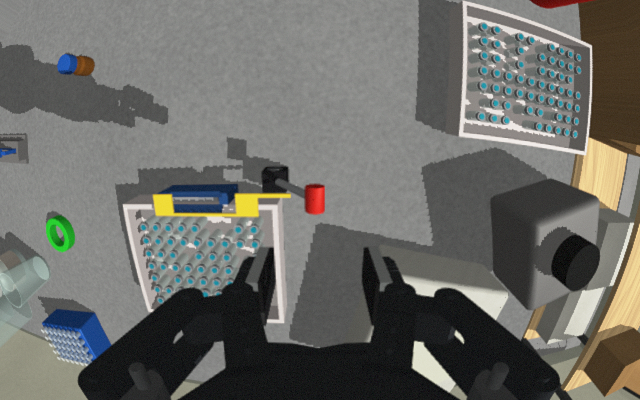

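View pics/scene1.png

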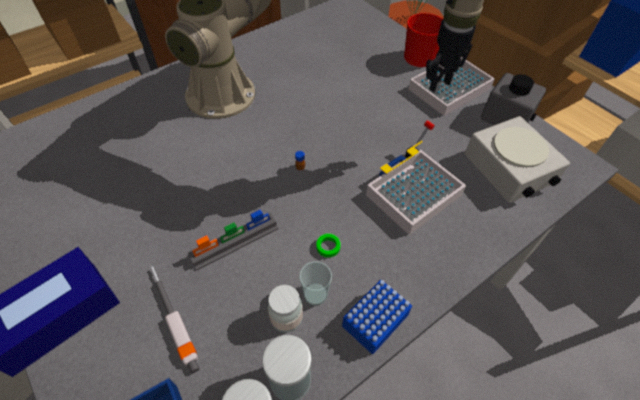

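Call:
send_rows(
  plan=[
    [30,0,0,0,0,0],
    [60,0,0,0,0,0],
    [90,0,0,0,0,0],
    [119,0,0,0,0,0],
    [119,0,0,0,0,0],
    [117,-12,0,0,0,0],
    [113,-24,0,0,0,0],
    [109,-36,0,0,0,0],
    [106,-46,0,0,0,0],
    [106,-46,0,0,0,0],
  ],
)

```text
clock: 2.75
tcp_pos: [0.5627, 0.3088, 0.0951]
orientation: [0.707, -0.011, 0.707, 0.011]
wrist_force: [-0.7, 0.2, -0.2]
finger_gap: 0.045
```

Call:
send_rows(
  plan=[
    [0,0,0,0,0,0],
    [0,0,0,0,0,0],
    [0,0,0,0,0,0],
    [0,0,0,0,0,0],
    [0,0,0,0,0,0],
    [0,0,0,0,0,0],
    [0,0,0,0,0,0],
    [0,0,0,0,0,0],
    [0,0,0,0,0,0],
    [0,0,0,0,0,0],
  ],
  claw=10,
  newtons=20,
)

```text
clock: 4.0
tcp_pos: [0.5621, 0.3098, 0.0943]
orientation: [0.707, -0.012, 0.707, 0.012]
wrist_force: [-0.8, 0.2, -0.1]
finger_gap: 0.0097
```

Run:
```python
from h import *
from workcell import get_state,viewer
st=get_state(); print(st["clock"],st["tcp_pos"],st["finger_gap"],st["wrist_force"])
ims=[]
for n in ["scene","side"]:
    d=viewer.read_camera(n); pickle.dump(d,open(f"{n}2.pkl","wb")); ims.append(d["frame"])
a=cv2.resize(ims[0][80:240,340:500],(400,400)); b=cv2.resize(ims[1][80:240,180:340],(400,400))
cv2.imwrite("pics/two2.png",np.hstack([a,b]))
q=np.load("dock.npy");g=pose(q,grip(0))[0]; print(g)
```

```text
4.0 [0.5620918  0.30981401 0.09433952] 0.009703356757380637 [-0.82123272  0.24210883 -0.13432657]
[0.56174724 0.30954945 0.11      ]
```

View pics/two2.png

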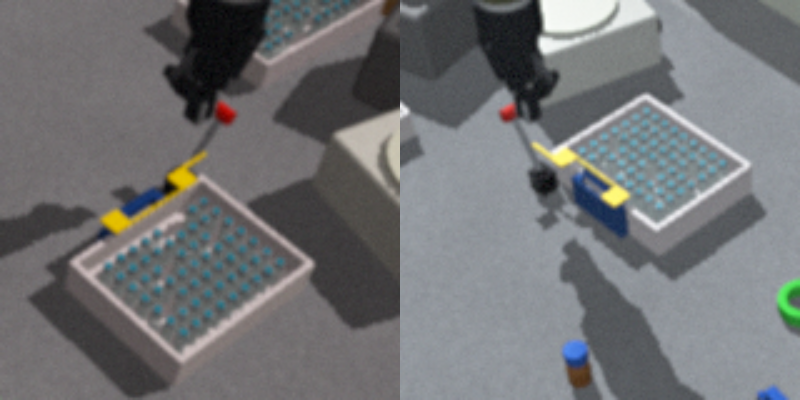

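```bash
cat >> h.py <<'E'
def red(d,hint,rad=40):
    b,g,r=[d["frame"][...,i].astype(int) for i in range(3)]
    m=(r>110)&(g<70)&(b<80); yy,xx=np.nonzero(m); k=np.hypot(xx-hint[0],yy-hint[1])<rad
    return np.array([xx[k].mean(),yy[k].mean()]),k.sum()
E
python3 - <<'E'
from h import *
D=pickle.load(open("cam0.pkl","rb"))
q=np.load("dock.npy")
for k in (0,2):
    s,i=(D["scene"],D["side"]) if k==0 else (pickle.load(open("scene2.pkl","rb")),pickle.load(open("side2.pkl","rb")))
    a,b=red(s,(430,125),20),red(i,(224,126),20); print(a,b)
    X,e=tri(s,a[0],i,b[0]); print(X,e)
    r=least_squares(lambda v:np.r_[proj(s,pose(q,grip(v[0])))[0]-a[0],proj(i,pose(q,grip(v[0])))[0]-b[0]],[.3]); print("lever",r.x,r.fun)
# where TCP projects in both
    print(proj(s,[.5621,.3098,.0943]),proj(i,[.5621,.3098,.0943]))
E
```

```text
(array([429.675, 124.125]), np.int64(40)) (array([223.85714286, 124.60714286]), np.int64(28))
[0.56057898 0.35747986 0.09654484] 0.8443199346591541
lever [0.56412113] [-0.5763149   0.78933578 -0.70521661 -0.68630445]
[[416.99174506 133.13292085]] [[232.88213116 131.36377149]]
(array([430.02631579, 124.63157895]), np.int64(38)) (array([222.9047619 , 125.28571429]), np.int64(21))
[0.55931152 0.36185191 0.09153921] 0.7476212476007049
lever [0.61640511] [-0.16070322  0.3672967  -0.37934134 -1.27802   ]
[[416.99174506 133.13292085]] [[232.88213116 131.36377149]]
```

Call:
send_rows(
  plan=[
    [-30,0,0,0,0,0],
    [-60,0,0,0,0,0],
    [-60,16,0,0,0,0],
    [-60,32,0,0,0,0],
    [-60,47,0,0,0,0],
    [-40,47,0,0,0,0],
    [-20,47,0,0,0,0],
    [0,47,0,0,0,0],
    [27,47,0,0,0,0],
    [27,47,0,0,0,0],
  ],
  claw=60,
)

```text
clock: 5.35
tcp_pos: [0.5578, 0.3564, 0.0637]
orientation: [0.705, -0.013, 0.709, 0.011]
wrist_force: [-0.6, 0.7, 0.2]
finger_gap: 0.06
```

Run:
```python
from h import *
from workcell import get_state,viewer
st=get_state(); print(st["clock"],st["tcp_pos"],st["finger_gap"],st["wrist_force"])
d=viewer.read_camera("side"); a=cv2.resize(d["frame"][80:180,160:290],(780,600),interpolation=cv2.INTER_CUBIC)
cv2.imwrite("pics/s3.png",a)
```

```text
5.35 [0.5578356  0.3564079  0.06366901] 0.060017179759160655 [-0.61573412  0.69153503  0.17025649]
```

View pics/s3.png

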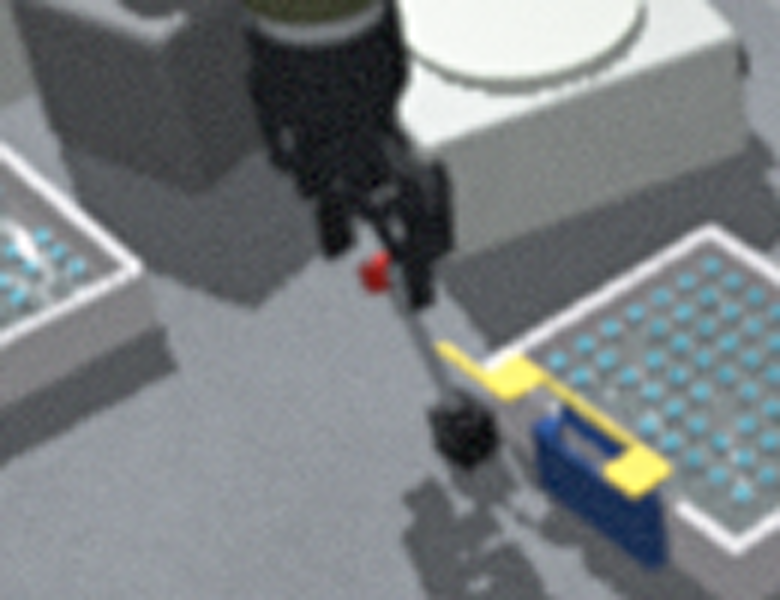

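Run:
```python
from h import *
from workcell import get_state,viewer
st=get_state(); D=pickle.load(open("cam0.pkl","rb")); d=D["side"]
p,Rt=cur(st); print(Rt.as_matrix().round(3)); print(-cv2.Rodrigues(d["rvec"])[0].T@d["tvec"])
q=np.load("dock.npy")
f=lambda P:((proj(d,P)-[160,80])*6).round(0)
for back in (0,.009,.018,.03):
    print(back,f(p+Rt.apply([-back,.03,0])),f(p+Rt.apply([-back,-.03,0])))
print(f(pose(q,grip(q[3]))),f(pose(q,grip(.62))))
d=viewer.read_camera("wrist");cv2.imwrite("pics/w3.png",d["frame"])
d=viewer.read_camera("scene"); a=cv2.resize(d["frame"][60:180,360:500],(700,600),interpolation=cv2.INTER_CUBIC)
cv2.imwrite("pics/sc3.png",a)
```

```text
[[-0.004 -0.034  0.999]
 [-0.002  0.999  0.034]
 [-1.    -0.001 -0.004]]
[ 0.01219813 -0.67496135  1.03038198]
0 [[353. 284.]] [[423. 337.]]
0.009 [[350. 271.]] [[420. 323.]]
0.018 [[347. 258.]] [[418. 310.]]
0.03 [[343. 240.]] [[414. 292.]]
[[381. 263.]] [[375. 264.]]
```

View pics/w3.png

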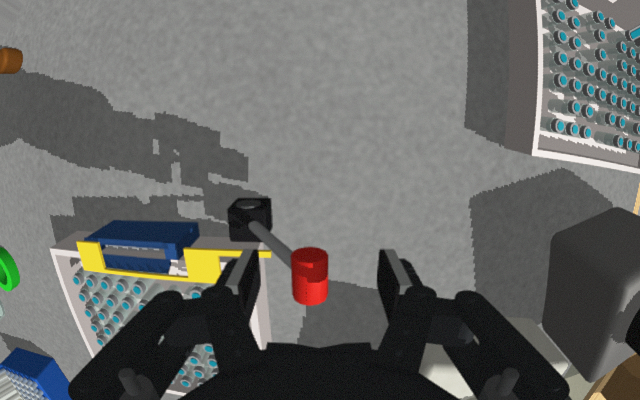

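View pics/sc3.png

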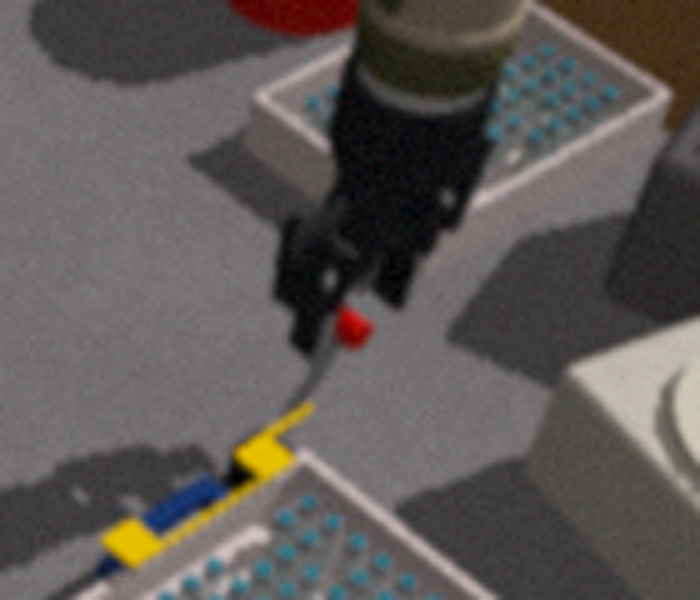

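Call:
send_rows(
  plan=[
    [6,0,2,0,0,0],
    [12,0,2,0,0,0],
    [12,-8,2,0,0,0],
    [11,-16,3,0,0,0],
    [9,-24,3,0,0,0],
    [6,-32,4,0,0,0],
    [3,-40,4,0,0,0],
    [0,-47,4,0,0,0],
    [0,-55,4,0,0,0],
    [0,-55,4,0,0,0],
  ],
)

```text
clock: 6.75
tcp_pos: [0.5662, 0.3007, 0.067]
orientation: [0.707, -0.012, 0.707, 0.011]
wrist_force: [0.7, 0.0, 0.3]
finger_gap: 0.0596
```

Run:
```python
from h import *
from workcell import get_state,viewer
st=get_state(); print(st["clock"],st["tcp_pos"],st["finger_gap"],st["wrist_force"])
d=viewer.read_camera("side"); a=cv2.resize(d["frame"][90:190,180:310],(780,600),interpolation=cv2.INTER_CUBIC)
cv2.imwrite("pics/s4.png",a)
```

```text
6.75 [0.56620878 0.30072291 0.06704098] 0.059598095981618075 [0.70358054 0.04634322 0.28851207]
```

View pics/s4.png

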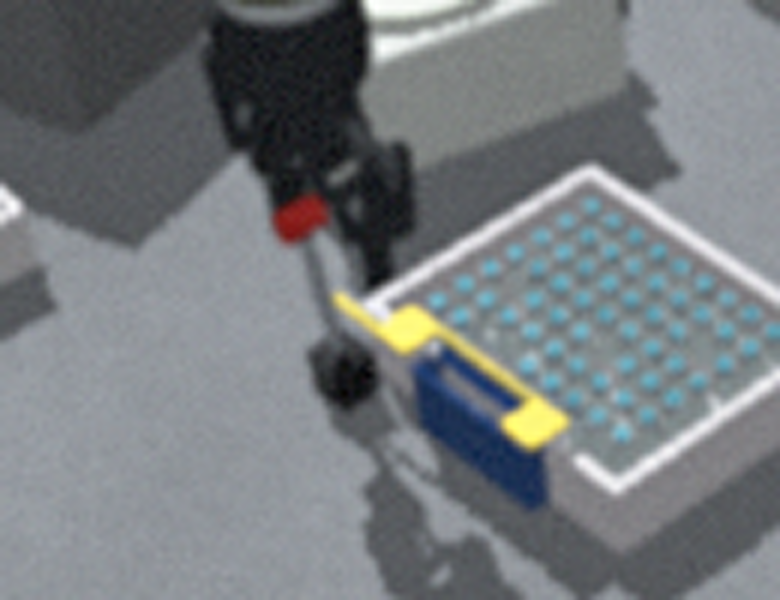

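Call:
send_rows(
  plan=[
    [0,4,-4,0,0,0],
    [0,9,-4,0,0,0],
    [0,9,-4,0,0,0],
    [0,9,-4,0,0,0],
    [0,9,-4,0,0,0],
    [0,9,-4,0,0,0],
    [0,9,-4,0,0,0],
    [0,9,-4,0,0,0],
    [0,9,-4,0,0,0],
    [0,9,-4,0,0,0],
  ],
  claw=12,
)

```text
clock: 8.05
tcp_pos: [0.5618, 0.3109, 0.0674]
orientation: [0.707, -0.012, 0.707, 0.012]
wrist_force: [-3.8, 3.6, 4.8]
finger_gap: 0.0172
```

Run:
```python
from h import *
from workcell import get_state,viewer
st=get_state(); print(st["clock"],st["tcp_pos"],st["finger_gap"],st["wrist_force"])
d=viewer.read_camera("side"); a=cv2.resize(d["frame"][90:190,180:310],(780,600),interpolation=cv2.INTER_CUBIC)
cv2.imwrite("pics/s5.png",a)
```

```text
8.05 [0.56175432 0.31091876 0.06740669] 0.017190966942338532 [-3.81813377  3.58838762  4.79680634]
```

View pics/s5.png

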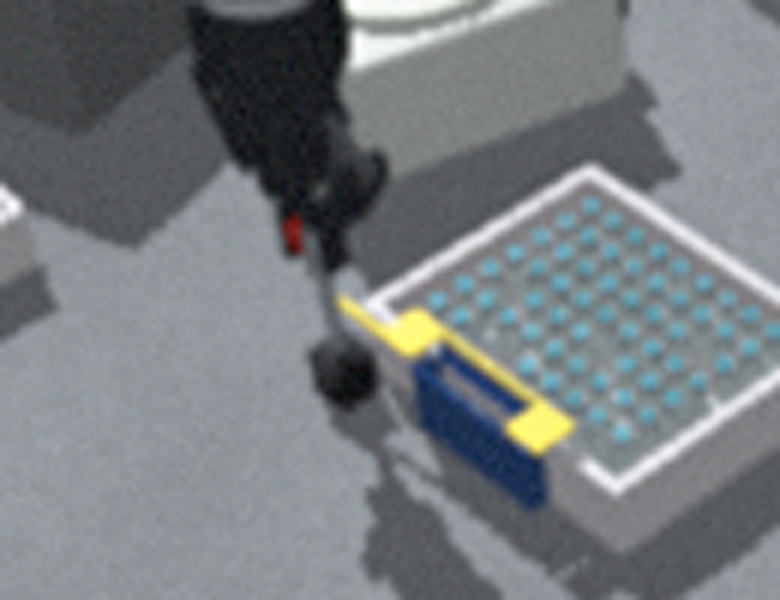

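Call:
send_rows(
  plan=[
    [0,0,0,0,0,0],
    [0,0,0,0,0,0],
    [0,0,0,0,0,0],
    [0,0,0,0,0,0],
    [-30,0,0,0,0,0],
    [-70,0,0,0,0,0],
    [-110,0,0,0,0,0],
    [-140,-40,0,0,0,0],
    [-150,-90,0,0,0,0],
    [-150,-140,0,0,0,0],
  ],
  claw=50,
)

```text
clock: 9.35
tcp_pos: [0.5674, 0.1698, 0.2188]
orientation: [0.708, -0.012, 0.706, 0.012]
wrist_force: [1.1, -0.7, -0.3]
finger_gap: 0.0501
```

Run:
```python
from h import *
from workcell import get_state,viewer
st=get_state(); print(st["clock"],st["tcp_pos"],st["finger_gap"],st["wrist_force"])
q=np.load("dock.npy")
ds={}
for n in ("side","scene","wrist"):
    d=viewer.read_camera(n); ds[n]=d
pickle.dump(ds,open("cam6.pkl","wb"))
cv2.imwrite("pics/w6.png",ds["wrist"]["frame"])
cv2.imwrite("pics/s6.png",cv2.resize(ds["side"]["frame"][100:200,190:320],(780,600),interpolation=cv2.INTER_CUBIC))
for h in ("side","scene"): print(h,proj(ds[h],pose(q,grip(0))))
s,i=ds["scene"],ds["side"]
try:
    a,b=red(s,proj(s,pose(q,grip(0)))[0],15),red(i,proj(i,pose(q,grip(0)))[0],15); print(a,b,tri(s,a[0],i,b[0]),pose(q,grip(0)))
    r=least_squares(lambda v:np.r_[proj(s,pose(q,grip(v[0])))[0]-a[0],proj(i,pose(q,grip(v[0])))[0]-b[0]],[.3]); print("lever",r.x,r.fun)
except Exception as e: print(e)
```

```text
9.35 [0.56743783 0.16981899 0.21882126] 0.050050076920410635 [ 1.12134107 -0.73032663 -0.288846  ]
side [[232.06246491 127.50278939]]
scene [[417.94314818 128.87177896]]
(array([420.02173913, 127.56521739]), np.int64(46)) (array([231.81818182, 127.54545455]), np.int64(33)) (array([0.56246015, 0.31501581, 0.10940011]), np.float64(0.8395918719633784)) [[0.56174724 0.30954945 0.11      ]]
lever [0.05752421] [-0.7547791   0.50427153 -0.80145229 -0.77828834]
```

View pics/s6.png

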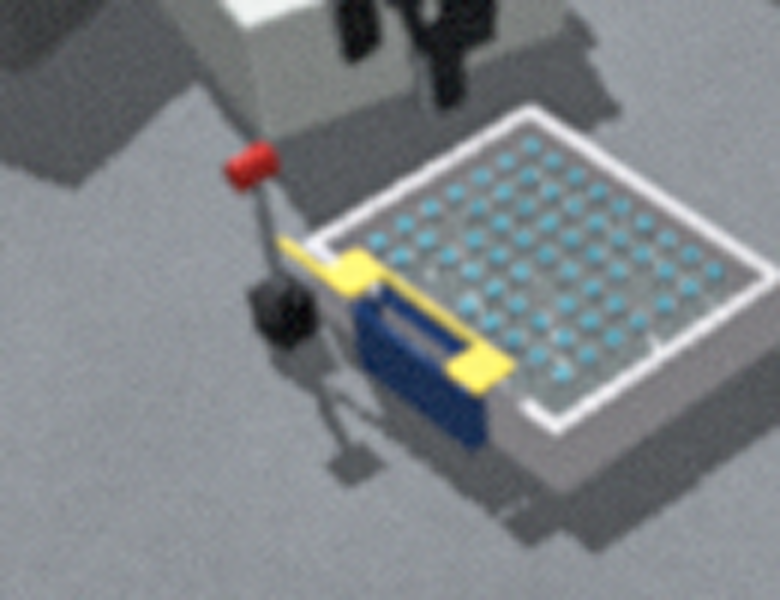

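View pics/w6.png

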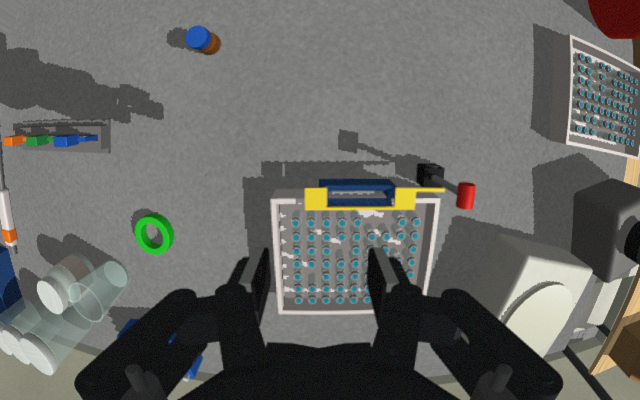

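Run:
```python
from h import *
ds=pickle.load(open("cam6.pkl","rb")); w=ds["wrist"]; w["fish"]=1
q=np.load("dock.npy")
P=np.array([[5,-100,45],[5,100,45],[166,100,45],[166,-100,45],[0,-38,58],[0,38,58],[0,0,45]])/1e3
print(proj(w,pose(q,P)).round(1), proj(w,pose(q,grip(0))))
x,y,ww,h=260,150,230,110
a=cv2.resize(w["frame"][y:y+h,x:x+ww],None,fx=3.4,fy=3.4,interpolation=cv2.INTER_CUBIC); cv2.imwrite("pics/w6c.png",a)
x,y=262,150
a=cv2.resize(w["frame"][170:220,310:410],None,fx=8,fy=8,interpolation=cv2.INTER_CUBIC); cv2.imwrite("pics/w6d.png",a)
```

```text
[[272.5 197.2]
 [442.2 196.5]
 [425.3 308.1]
 [280.3 312.4]
 [327.3 195.7]
 [395.7 195.4]
 [360.5 192.4]] [[463.65486007 193.0980144 ]]
```

View pics/w6c.png

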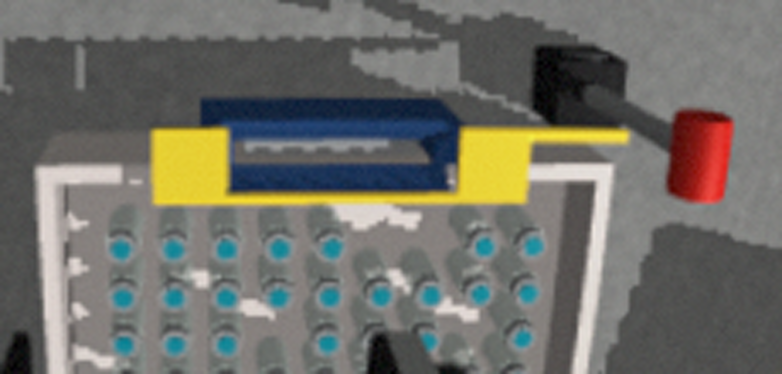

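View pics/w6d.png

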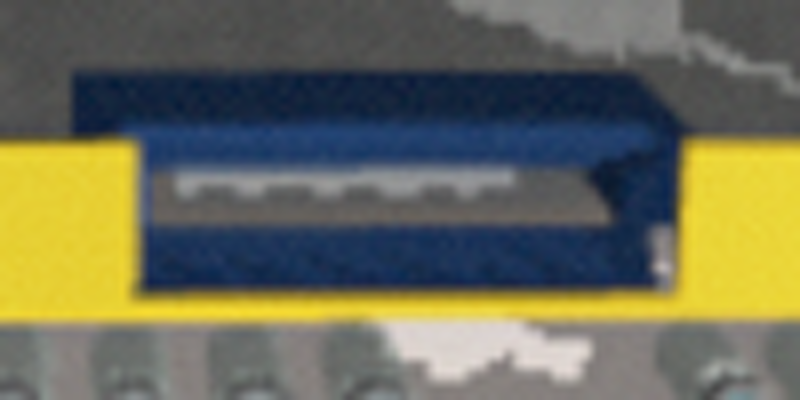

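Run:
```python
from h import *
from workcell import get_state
ds=pickle.load(open("cam6.pkl","rb")); d=ds["side"]; st=get_state(); p,Rt=cur(st)
for back in (0,.01,.02,.03):
    print(back,[((proj(d,p+Rt.apply([-back,s,0]))-[190,100])*6).round(0).tolist() for s in (.025,-.025)],[proj(dict(ds["wrist"],fish=1),p+Rt.apply([-back,s,0])).round(0).tolist() for s in (.025,-.025)])
# target over green
print(np.arctan2(-(.51162-.49964),(.3144-.1741)))
for s in (np.pi/2,-np.pi/2): print(to(st,[.505,-.243,.17],down(-.085+s)))
print(st["joint_pos"])
```

```text
0 [[[375.0, 98.0]], [[446.0, 148.0]]] [[[364.0, 243.0]], [[278.0, 243.0]]]
0.01 [[[372.0, 81.0]], [[443.0, 130.0]]] [[[366.0, 250.0]], [[276.0, 250.0]]]
0.02 [[[370.0, 63.0]], [[441.0, 113.0]]] [[[369.0, 258.0]], [[273.0, 258.0]]]
0.03 [[[367.0, 46.0]], [[439.0, 95.0]]] [[[371.0, 267.0]], [[271.0, 267.0]]]
-0.08518182873287064
(array([  47.7, -409.7,  -73.8]), array([-83.5,   0. ,   0. ]))
(array([  47.7, -409.7,  -73.8]), array([96.5,  0. , -0. ]))
[ 1.53508088e-01  3.43649629e-01  1.06956336e-01  1.33350450e+00
 -1.80663188e-04  1.24671857e-01]
```

Run:
```python
from h import *
from workcell import get_state
ds=pickle.load(open("cam6.pkl","rb")); d=ds["wrist"]; st=get_state(); p,Rt=cur(st)
Rc=cv2.Rodrigues(d["rvec"])[0]; c=-Rc.T@d["tvec"]; print("cam in tool",Rt.inv().apply(c-p), Rt.inv().apply(Rc[2]))
```

```text
cam in tool [-0.16415822 -0.00102655 -0.07432052] [ 0.9558224  -0.00191298  0.29393857]
```

Call:
send_rows(
  plan=[
    [5,-46,-8,-9.3,0,0],
    [11,-91,-16,-18.6,0,0],
    [16,-137,-25,-27.8,0,0],
    [21,-182,-33,-37.1,0,0],
    [26,-228,-41,-46.4,0,0],
    [32,-273,-49,-55.7,0,0],
    [37,-319,-57,-65,0,0],
    [42,-364,-66,-74.2,0,0],
    [48,-410,-74,-83.5,0,0],
    [48,-410,-74,-83.5,0,0],
  ],
)

```text
clock: 10.75
tcp_pos: [0.5061, -0.2433, 0.1683]
orientation: [0.52, -0.478, 0.521, 0.479]
wrist_force: [0.5, 0.6, 0.9]
finger_gap: 0.0502
```

Run:
```python
from h import *
from workcell import get_state,viewer
st=get_state(); print(st["clock"],st["tcp_pos"],cur(st)[1].as_matrix().round(3)[:,1],st["finger_gap"],st["wrist_force"])
ds={n:viewer.read_camera(n) for n in ("side","scene","wrist")}
pickle.dump(ds,open("cam7.pkl","wb")); d=dict(ds["wrist"],fish=1)
cv2.imwrite("pics/w7.png",d["frame"])
q=[.505,-.243,-.085]
P=np.array([[7,14,70],[7,-14,70],[-7,-14,70],[-7,14,70],[0,0,70],[0,30,46],[0,-30,46],[0,0,46]])/1e3
print(proj(d,pose(q,P)).round(1))
cv2.imwrite("pics/s7.png",cv2.resize(ds["side"]["frame"][200:320,290:410],(600,600),interpolation=cv2.INTER_CUBIC))
```

```text
10.75 [ 0.50607068 -0.24330423  0.16832553] [-0.997  0.083  0.001] 0.050166283286331145 [0.54424972 0.58503152 0.92009571]
[[312.3 208.9]
 [312.1 178.2]
 [328.3 178.3]
 [327.9 208.9]
 [320.2 193.8]
 [319.9 216.8]
 [320.1 156. ]
 [320.  187.2]]
```

View pics/w7.png

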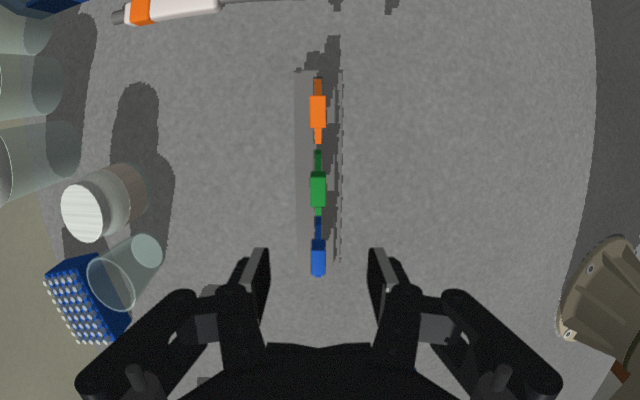

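View pics/s7.png

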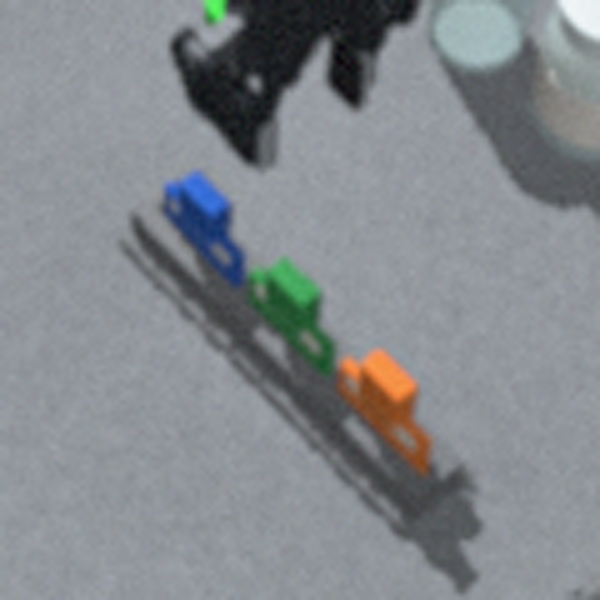

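Run:
```python
from h import *
from workcell import get_state
ds=pickle.load(open("cam7.pkl","rb")); d=dict(ds["wrist"],fish=1); s=ds["side"]; st=get_state(); p,Rt=cur(st)
for back in (0,.01,.02):
    print(back,[proj(s,p+Rt.apply([-back,k,0])).round(1).tolist() for k in (.025,-.025,.035,-.035)])
a=d["frame"]
b,g,r=[a[...,i].astype(int) for i in range(3)]
m=(g>1.6*r)&(g>1.6*b)&(g>90); m[:150]=0;m[230:]=0;m[:,:280]=0;m[:,360:]=0
yy,xx=np.nonzero(m); print(m.sum(),xx.min(),xx.max(),yy.min(),yy.max(),xx.mean(),yy.mean())
cv2.imwrite("pics/w7c.png",cv2.resize(a[145:285,280:360],(400,700)[::1],interpolation=cv2.INTER_CUBIC)[:600])
P=np.array([[7,14,70],[7,-14,70],[-7,-14,70],[-7,14,70],[0,0,70]])/1e3
for q in ([.507,-.2455,-.085],[.507,-.247,-.085]): print(proj(d,pose(q,P)).round(1).tolist())
```

```text
0 [[[340.9, 235.0]], [[357.1, 224.3]], [[337.6, 237.2]], [[360.3, 222.2]]]
0.01 [[[341.1, 232.4]], [[357.3, 221.7]], [[337.7, 234.6]], [[360.5, 219.6]]]
0.02 [[[341.2, 229.8]], [[357.6, 219.0]], [[337.8, 232.0]], [[360.8, 216.9]]]
507 310 325 177 215 317.8067061143984 193.1656804733728
[[309.8, 206.4], [309.6, 175.6], [325.7, 175.6], [325.5, 206.5], [317.6, 191.2]]
[[309.6, 204.8], [309.4, 173.9], [325.6, 174.0], [325.4, 204.9], [317.5, 189.6]]
```

View pics/w7c.png

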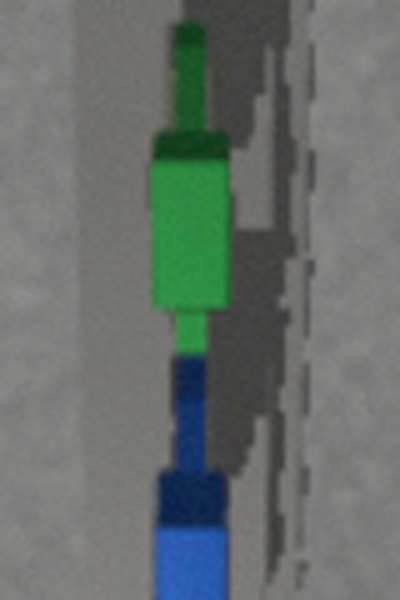

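Run:
```python
from h import *
from workcell import get_state
print(to(get_state(),[.507,-.245,.046],down(-.085+np.pi/2)))
```

```text
(array([123.1,  -1. ,  -4.9]), array([ 0.2,  0. , -0. ]))
```

Run:
```python
from h import *
from workcell import get_state
st=get_state();print(st["clock"],st["tcp_pos"],cur(st)[1].as_matrix().round(4).tolist())
```

```text
10.9 [ 0.50642423 -0.24016741  0.16915194] [[-0.0003, -0.9967, 0.0807], [0.0009, 0.0807, 0.9967], [-1.0, 0.0003, 0.0008]]
```

Call:
send_rows(
  plan=[
    [10,-0.5,-3,0.2,0,0],
    [25,-1,-5,0.2,0,0],
    [50,-1,-5,0.2,0,0],
    [70,-1,-5,0.2,0,0],
    [80,-1,-5,0.2,0,0],
    [80,-1,-5,0.2,0,0],
    [80,-1,-5,0.2,0,0],
    [80,-1,-5,0.2,0,0],
    [80,-1,-5,0.2,0,0],
    [80,-1,-5,0.2,0,0],
  ],
)

```text
clock: 12.15
tcp_pos: [0.5069, -0.2465, 0.0896]
orientation: [0.521, -0.479, 0.521, 0.478]
wrist_force: [-0.4, -0.7, 0.1]
finger_gap: 0.0501
```

Run:
```python
from h import *
from workcell import get_state,viewer
d=viewer.read_camera("wrist"); d["fish"]=1
st=get_state();print(st["clock"],st["tcp_pos"],st["finger_gap"])
print(to(st,[.507,-.245,.046],down(-.085+np.pi/2)))
cv2.imwrite("pics/w8.png",d["frame"])
P=np.array([[7,14,70],[7,-14,70],[-7,-14,70],[-7,14,70],[0,0,70]])/1e3
print(proj(d,pose([.507,-.245,-.085],P)).round(1).tolist())
```

```text
12.2 [ 0.50684012 -0.24645993  0.08949786] 0.05014937451243115
(array([43.5, -0. ,  1.5]), array([ 0., -0.,  0.]))
[[308.5, 252.1], [308.0, 211.8], [330.4, 211.8], [329.9, 252.1], [319.2, 232.5]]
```

View pics/w8.png

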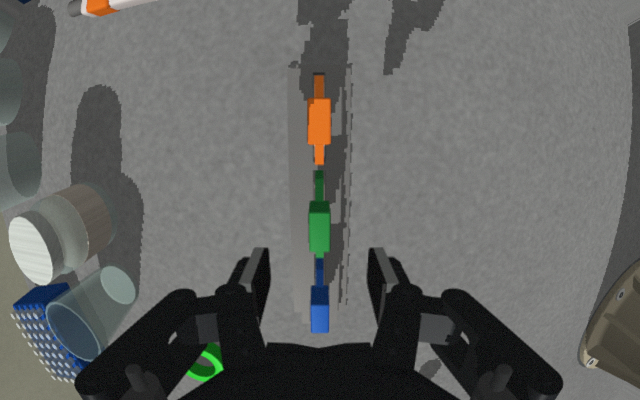

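Call:
send_rows(
  plan=[
    [15,0,0,0,0,0],
    [30,0,0,0,0,0],
    [40,0,0,0,0,0],
    [43,0,0,0,0,0],
    [43,0,0,0,0,0],
    [43,0,0,0,0,0],
    [43,0,0,0,0,0],
    [43,0,0,0,0,0],
    [43,0,0,0,0,0],
    [43,0,0,0,0,0],
  ],
)

```text
clock: 13.45
tcp_pos: [0.5068, -0.2464, 0.0463]
orientation: [0.521, -0.479, 0.521, 0.479]
wrist_force: [0.0, -0.7, 0.7]
finger_gap: 0.0499
```

Call:
send_rows(
  plan=[
    [0,0,0,0,0,0],
    [0,0,0,0,0,0],
    [0,0,0,0,0,0],
    [0,0,0,0,0,0],
    [0,0,0,0,0,0],
    [0,0,0,0,0,0],
    [0,0,0,0,0,0],
    [0,0,0,0,0,0],
    [0,0,0,0,0,0],
    [0,0,0,0,0,0],
  ],
  claw=5,
  newtons=60,
)

```text
clock: 14.7
tcp_pos: [0.5069, -0.2465, 0.0465]
orientation: [0.521, -0.479, 0.521, 0.478]
wrist_force: [0.8, -1.1, 4.3]
finger_gap: 0.0107
```

Run:
```python
from h import *
from workcell import get_state,viewer
ds={n:viewer.read_camera(n) for n in ("side","wrist")}
pickle.dump(ds,open("cam9.pkl","wb"))
st=get_state();print(st["clock"],st["tcp_pos"],st["finger_gap"],st["wrist_force"])
cv2.imwrite("pics/w9.png",ds["wrist"]["frame"])
cv2.imwrite("pics/s9.png",cv2.resize(ds["side"]["frame"][200:320,290:410],(600,600),interpolation=cv2.INTER_CUBIC))
```

```text
14.8 [ 0.5069055  -0.24650434  0.04643718] 0.011079057026591876 [-0.47208466 -0.64158568  3.69330801]
```

View pics/w9.png

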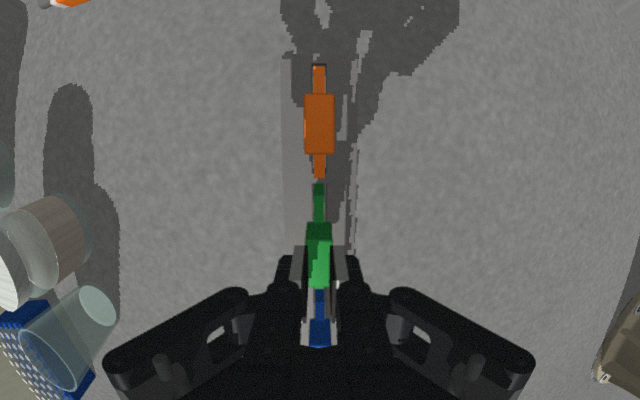

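View pics/s9.png

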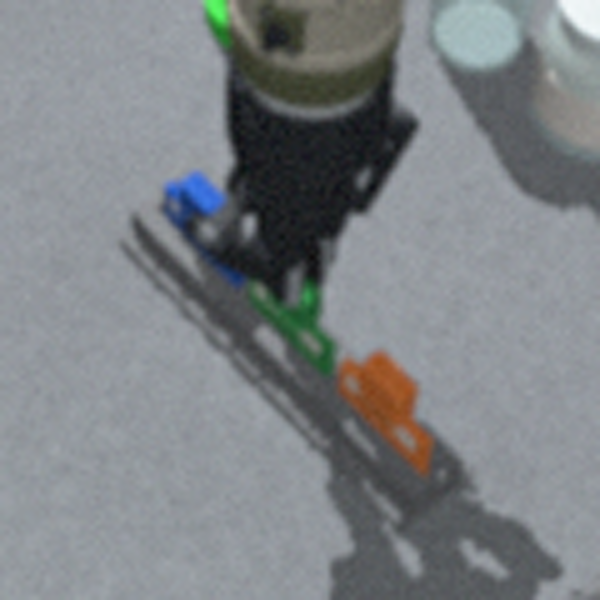

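Call:
send_rows(
  plan=[
    [0,0,0,0,0,0],
    [-3,0,0,0,0,0],
    [-8,0,0,0,0,0],
    [-16,0,0,0,0,0],
    [-26,0,0,0,0,0],
    [-40,0,0,0,0,0],
    [-55,0,0,0,0,0],
    [-70,0,0,0,0,0],
    [-80,0,0,0,0,0],
    [-80,0,0,0,0,0],
  ],
)

```text
clock: 16.05
tcp_pos: [0.5074, -0.2468, 0.1274]
orientation: [0.521, -0.479, 0.52, 0.478]
wrist_force: [-1.0, 0.4, -0.6]
finger_gap: 0.0107
```

Run:
```python
from h import *
from workcell import get_state,viewer
ds={n:viewer.read_camera(n) for n in ("side","wrist","scene")}
pickle.dump(ds,open("cam10.pkl","wb"))
st=get_state();print(st["clock"],st["tcp_pos"],st["finger_gap"],st["wrist_force"])
cv2.imwrite("pics/w10.png",ds["wrist"]["frame"])
cv2.imwrite("pics/s10.png",cv2.resize(ds["side"]["frame"][180:300,290:410],(600,600),interpolation=cv2.INTER_CUBIC))
```

```text
16.2 [ 0.50638481 -0.24613354  0.12569884] 0.010451559633443916 [ 0.09896279  0.27469054 -0.20519053]
```

View pics/w10.png

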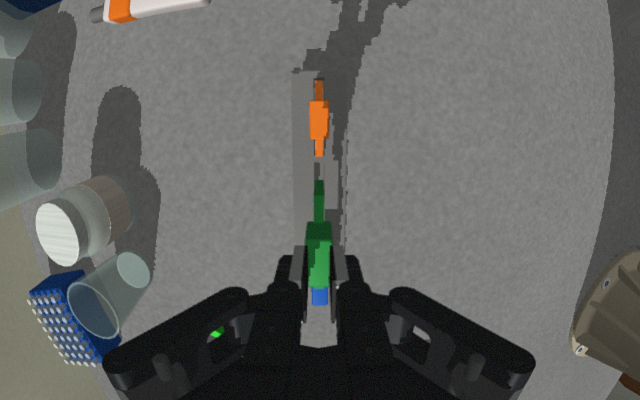

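View pics/s10.png

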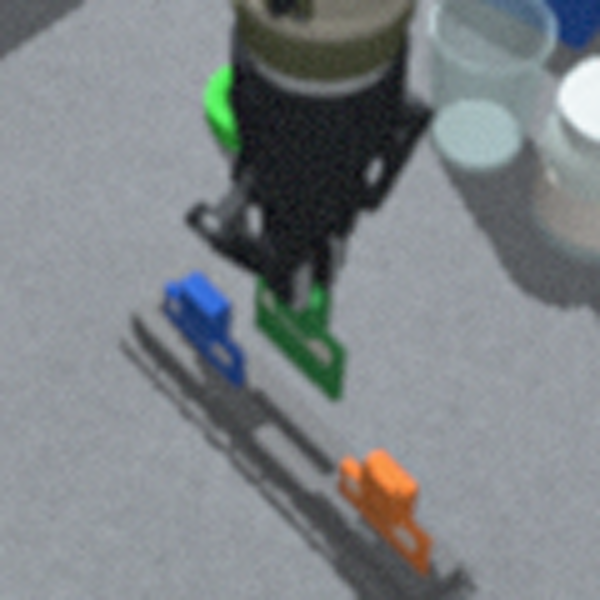

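Run:
```python
from h import *
from workcell import get_state
print(to(get_state(),[.584,.213,.18],down(.033+np.pi/2)))
```

```text
(array([-54.1, -38.7, 464.1]), array([-6.7,  0. , -0. ]))
```

Call:
send_rows(
  plan=[
    [-30,-2,20,0,0,0],
    [-54,-6,70,-1,0,0],
    [-54,-10,120,-2,0,0],
    [-54,-15,175,-3,0,0],
    [-54,-20,230,-4,0,0],
    [-54,-25,285,-5,0,0],
    [-54,-29,340,-6,0,0],
    [-54,-33,395,-6.7,0,0],
    [-54,-37,440,-6.7,0,0],
    [-54,-39,464,-6.7,0,0],
  ],
)

```text
clock: 17.45
tcp_pos: [0.5841, 0.2149, 0.1792]
orientation: [0.491, -0.508, 0.492, 0.509]
wrist_force: [0.5, -1.7, -0.4]
finger_gap: 0.0109
```

Call:
send_rows(
  plan=[
    [0,0,0,0,0,0],
    [0,0,0,0,0,0],
    [0,0,0,0,0,0],
    [0,0,0,0,0,0],
    [0,0,0,0,0,0],
    [0,0,0,0,0,0],
    [0,0,0,0,0,0],
    [0,0,0,0,0,0],
    [0,0,0,0,0,0],
    [0,0,0,0,0,0],
  ],
)

```text
clock: 18.7
tcp_pos: [0.5846, 0.2128, 0.1803]
orientation: [0.492, -0.508, 0.492, 0.508]
wrist_force: [0.1, 0.7, -0.7]
finger_gap: 0.0106
```

Run:
```python
from h import *
from workcell import get_state,viewer
ds={n:viewer.read_camera(n) for n in ("side","wrist","scene")}
pickle.dump(ds,open("cam11.pkl","wb"))
st=get_state();print(st["clock"],st["tcp_pos"],st["finger_gap"],st["wrist_force"])
d=dict(ds["wrist"],fish=1)
cv2.imwrite("pics/w11.png",d["frame"])
cv2.imwrite("pics/s11.png",cv2.resize(ds["side"]["frame"][90:210,190:350],(800,600),interpolation=cv2.INTER_CUBIC))
P=np.array([[5,-100,45],[5,100,45],[166,100,45],[166,-100,45],[0,-38,58],[0,38,58],[-4.5,0,45],[4.5,0,45],[0,-34,45],[0,34,45]])/1e3
print(proj(d,pose([.584,.213,.033],P)).round(1).tolist())
p,Rt=cur(st)
H=np.array([[3,-30,0],[-3,-30,0],[-3,30,0],[3,30,0],[7,-14,64],[-7,-14,64],[7,-14,36],[-7,-14,36],[0,-30,40]])/1e3
c=pose([p[0],p[1],np.arctan2(Rt.as_matrix()[1,1],Rt.as_matrix()[0,1])-np.pi/2],H)+[0,0,p[2]-.0405]
print(proj(d,c).round(1).tolist())
print(to(st,[.584,.213,.18],down(.033+np.pi/2)))
```

```text
18.85 [0.58458375 0.21274202 0.18030587] 0.01076443513292225 [ 0.92101954 -0.0540323  -0.38714257]
[[314.2, 85.0], [315.0, 274.9], [179.8, 270.2], [159.3, 95.5], [319.6, 150.6], [319.6, 227.3], [324.1, 186.9], [315.0, 186.9], [319.5, 153.0], [319.5, 219.1]]
[[276.9, 223.1], [276.5, 215.1], [361.8, 215.1], [361.5, 223.0], [292.6, 273.6], [291.6, 249.5], [296.1, 250.4], [295.4, 228.9], [268.2, 242.4]]
(array([0.3, 0.6, 0.3]), array([-0.,  0.,  0.]))
```

View pics/w11.png

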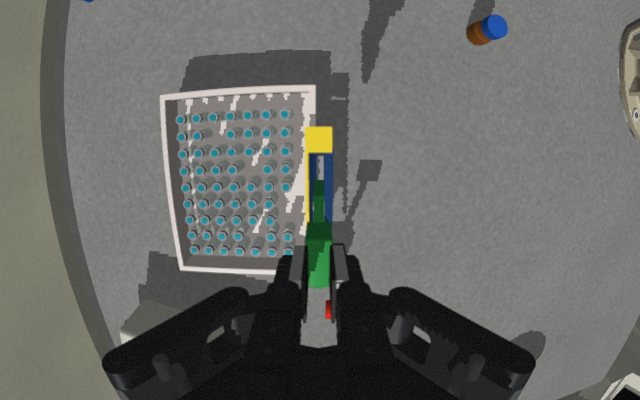

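View pics/s11.png

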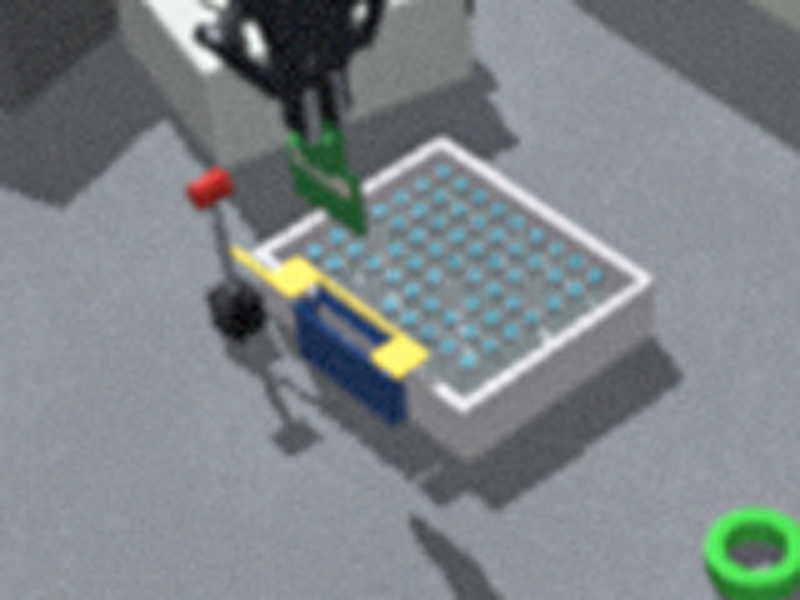

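Run:
```python
from h import *
from workcell import get_state
ds=pickle.load(open("cam11.pkl","rb")); d=dict(ds["wrist"],fish=1); st=get_state(); p,Rt=cur(st)
H=np.array([[3,-30,0],[-3,-30,0],[-3,-30,40],[3,-30,40],[7,-14,64],[-7,-14,64],[7,-14,36],[-7,-14,36]])/1e3
c=pose([p[0],p[1],.033],H)+[0,0,p[2]-.0405]
print(proj(d,c).round(1).tolist())
cv2.imwrite("pics/w11c.png",cv2.resize(d["frame"][115:255,280:360],None,fx=7,fy=7,interpolation=cv2.INTER_CUBIC)[:600] if 0 else cv2.resize(d["frame"][120:240,280:360],(400,600),interpolation=cv2.INTER_CUBIC))
```

```text
[[314.7, 177.3], [323.6, 177.3], [324.8, 192.7], [313.9, 192.7], [305.3, 236.8], [333.7, 236.8], [307.2, 217.7], [331.4, 217.7]]
```

View pics/w11c.png

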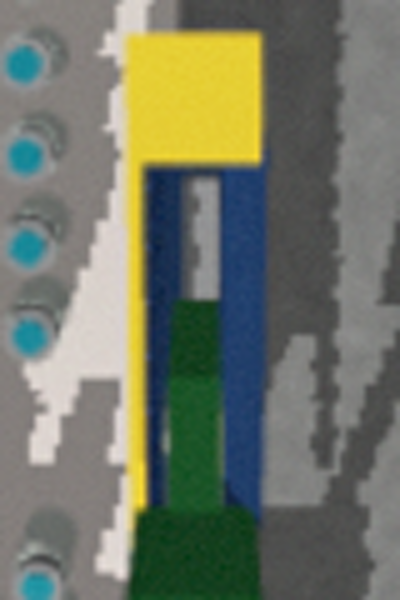

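Call:
send_rows(
  plan=[
    [10,1,-2,0,0,0],
    [25,1,-2,0,0,0],
    [40,1,-2,0,0,0],
    [55,1,-2,0,0,0],
    [68,1,-2,0,0,0],
    [78,1,-2,0,0,0],
    [84,1,-2,0,0,0],
    [84,1,-2,0,0,0],
    [84,1,-2,0,0,0],
    [84,1,-2,0,0,0],
  ],
  newtons=80,
)

```text
clock: 20.1
tcp_pos: [0.5841, 0.2108, 0.0969]
orientation: [-0.492, 0.508, -0.491, -0.508]
wrist_force: [1.1, -0.0, -0.8]
finger_gap: 0.0097
```

Run:
```python
from h import *
from workcell import get_state,viewer
ds={n:viewer.read_camera(n) for n in ("side","wrist","scene")}
pickle.dump(ds,open("cam12.pkl","wb"))
st=get_state();print(st["clock"],st["tcp_pos"],st["finger_gap"],st["wrist_force"])
d=dict(ds["wrist"],fish=1)
a=cv2.resize(d["frame"][100:260,260:380],(450,600),interpolation=cv2.INTER_CUBIC)
b=cv2.resize(ds["side"]["frame"][100:200,210:270],(350,583),interpolation=cv2.INTER_CUBIC); b=np.vstack([b,np.zeros((17,350,3),np.uint8)])
cv2.imwrite("pics/c12.png",np.hstack([a,b]))
```

```text
20.25 [0.5839065  0.21071376 0.09665514] 0.009613192219918075 [ 0.07688066 -0.16510427 -1.02980468]
```

View pics/c12.png

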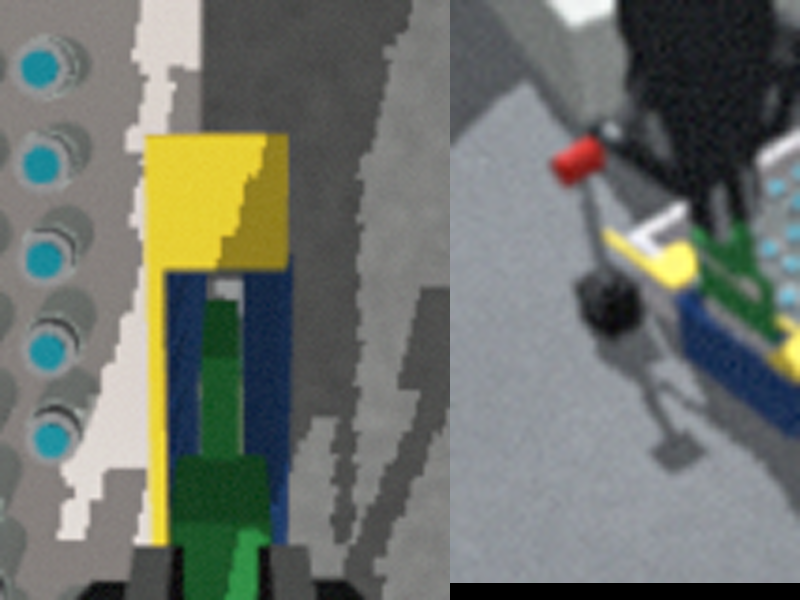

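Call:
send_rows(
  plan=[
    [3,0,1,0,0,0],
    [6,0,1,0,0,0],
    [9,0,1,0,0,0],
    [12,0,1,0,0,0],
    [15,0,1,0,0,0],
    [17,0,1,0,0,0],
    [18,0,1,0,0,0],
    [18,0,1,0,0,0],
    [18,0,1,0,0,0],
    [18,0,1,0,0,0],
  ],
)

```text
clock: 21.5
tcp_pos: [0.5837, 0.2117, 0.0784]
orientation: [-0.492, 0.508, -0.492, -0.508]
wrist_force: [0.5, 0.7, 0.1]
finger_gap: 0.0095
```

Call:
send_rows(
  plan=[
    [2,0,0,0,0,0],
    [4,0,0,0,0,0],
    [6,0,0,0,0,0],
    [8,0,0,0,0,0],
    [9,0,0,0,0,0],
    [10,0,0,0,0,0],
    [10,0,0,0,0,0],
    [10,0,0,0,0,0],
    [10,0,0,0,0,0],
    [10,0,0,0,0,0],
  ],
)

```text
clock: 22.75
tcp_pos: [0.5844, 0.2118, 0.0694]
orientation: [-0.492, 0.509, -0.491, -0.508]
wrist_force: [-0.1, 0.3, 7.2]
finger_gap: 0.0094
```

Run:
```python
from h import *
from workcell import get_state,viewer
ds={n:viewer.read_camera(n) for n in ("side","wrist")}
pickle.dump(ds,open("cam13.pkl","wb"))
st=get_state();print(st["clock"],st["tcp_pos"],st["finger_gap"],st["wrist_force"])
d=dict(ds["wrist"],fish=1)
a=cv2.resize(d["frame"][100:260,260:380],(450,600),interpolation=cv2.INTER_CUBIC)
b=cv2.resize(ds["side"]["frame"][100:200,210:270],(350,583),interpolation=cv2.INTER_CUBIC); b=np.vstack([b,np.zeros((17,350,3),np.uint8)])
cv2.imwrite("pics/c13.png",np.hstack([a,b]))
```

```text
22.85 [0.58436476 0.21179553 0.06938389] 0.009660715176528124 [-0.71363789 -0.68695408  7.17128103]
```

View pics/c13.png

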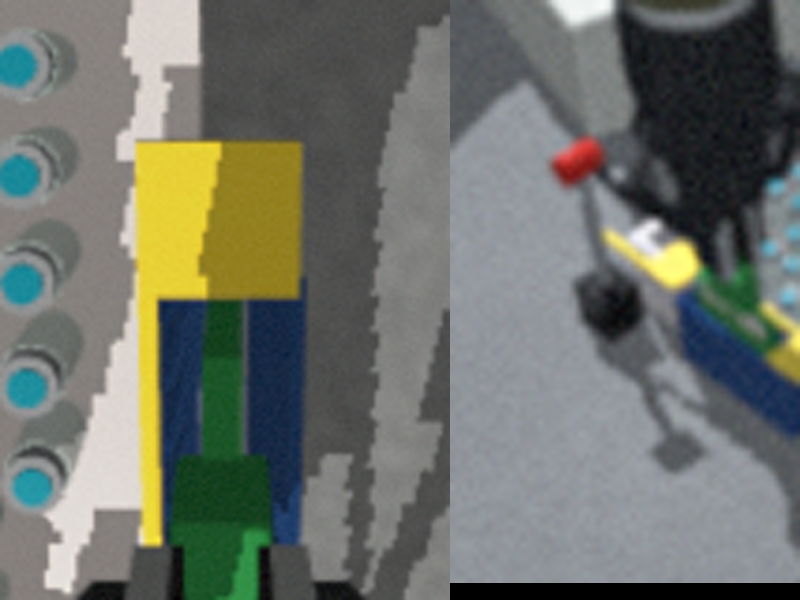

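Call:
send_rows(
  plan=[
    [1,0,0,0,0,0],
    [2,0,0,0,0,0],
    [3,0,0,0,0,0],
    [4,0,0,0,0,0],
    [5,0,0,0,0,0],
    [5,0,0,0,0,0],
    [5,0,0,0,0,0],
    [5,0,0,0,0,0],
    [5,0,0,0,0,0],
    [5,0,0,0,0,0],
  ],
  newtons=100,
)

```text
clock: 24.1
tcp_pos: [0.5851, 0.2119, 0.0655]
orientation: [-0.493, 0.509, -0.491, -0.507]
wrist_force: [-0.6, -0.0, 10.8]
finger_gap: 0.0084
```

Call:
send_rows(
  plan=[
    [0.5,0,0,0,0,0],
    [1,0,0,0,0,0],
    [1.5,0,0,0,0,0],
    [2,0,0,0,0,0],
    [2,0,0,0,0,0],
    [2,0,0,0,0,0],
    [2,0,0,0,0,0],
    [2,0,0,0,0,0],
    [2,0,0,0,0,0],
    [2,0,0,0,0,0],
  ],
)

```text
clock: 25.35
tcp_pos: [0.5861, 0.212, 0.0654]
orientation: [-0.494, 0.51, -0.49, -0.507]
wrist_force: [-3.1, -1.7, 20.0]
finger_gap: 0.0086
```

Run:
```python
from h import *
from workcell import get_state,viewer
st=get_state();print(st["clock"],st["tcp_pos"],st["finger_gap"],st["wrist_force"],cur(st)[1].as_matrix().round(4).tolist())
```

```text
25.35 [0.58614466 0.21199243 0.06538542] 0.008586632366991425 [-3.13697941 -1.71835561 20.04184987] [[0.0066, -0.9994, -0.0327], [0.0011, -0.0326, 0.9995], [-1.0, -0.0067, 0.0009]]
```

Call:
send_rows(
  plan=[
    [0,0.5,0,0,0,0],
    [0,1,0,0,0,0],
    [0,1.5,0,0,0,0],
    [0,1.5,0,0,0,0],
    [0,1.5,0,0,0,0],
    [0,1.5,0,0,0,0],
    [0,1.5,0,0,0,0],
    [0,1.5,0,0,0,0],
    [0,1.5,0,0,0,0],
    [0,1.5,0,0,0,0],
  ],
)

```text
clock: 26.6
tcp_pos: [0.5851, 0.212, 0.0654]
orientation: [-0.494, 0.51, -0.49, -0.506]
wrist_force: [-0.7, -1.5, 19.4]
finger_gap: 0.0084
```

Run:
```python
from h import *
from workcell import get_state,viewer
ds={n:viewer.read_camera(n) for n in ("side","wrist","scene")}
pickle.dump(ds,open("cam14.pkl","wb"))
st=get_state();print(st["clock"],st["tcp_pos"],st["finger_gap"],st["wrist_force"],st["qvel"].round(4))
d=dict(ds["wrist"],fish=1)
a=cv2.resize(d["frame"][100:260,260:380],(450,600),interpolation=cv2.INTER_CUBIC)
b=cv2.resize(ds["side"]["frame"][100:200,210:270],(350,583),interpolation=cv2.INTER_CUBIC); b=np.vstack([b,np.zeros((17,350,3),np.uint8)])
cv2.imwrite("pics/c14.png",np.hstack([a,b]))
P=np.array([[0,-38,58],[0,-30,65],[3,-30,65],[-3,-30,65],[7,-14,61],[-7,-14,61]])/1e3
print(proj(d,pose([.584,.2125,.033],P)).round(1).tolist())
q=[.5835-.0022+0,.2125+.0025,.033]; q=[.582,.2155,.033]
s,i=ds["scene"],ds["side"]
a,b=red(s,proj(s,pose(q,grip(0)))[0],12),red(i,proj(i,pose(q,grip(0)))[0],12)
D6=pickle.load(open("cam6.pkl","rb"));a6,b6=red(D6["scene"],proj(s,pose(q,grip(0)))[0],12),red(D6["side"],proj(i,pose(q,grip(0)))[0],12)
print(a,a6,b,b6)
D0=pickle.load(open("cam0.pkl","rb"))
df=cv2.absdiff(D0["scene"]["frame"],s["frame"]).max(2); v=s["frame"].copy(); v[df>60]=(255,0,255); cv2.imwrite("pics/diff14.png",v)
```

```text
26.75 [0.58509867 0.21195636 0.06543864] 0.008327258019397642 [-2.23006181 -1.20136734 20.1548243 ] [ 0.0007  0.0016 -0.0002 -0.0013 -0.0002 -0.0008]
[[321.3, 176.9], [321.3, 193.8], [315.8, 193.8], [326.7, 193.8], [309.1, 218.7], [333.4, 218.7]]
(array([420.86486486, 128.16216216]), np.int64(37)) (array([420.02173913, 127.56521739]), np.int64(46)) (array([231.82857143, 127.57142857]), np.int64(35)) (array([231.81818182, 127.54545455]), np.int64(33))
```

View pics/c14.png

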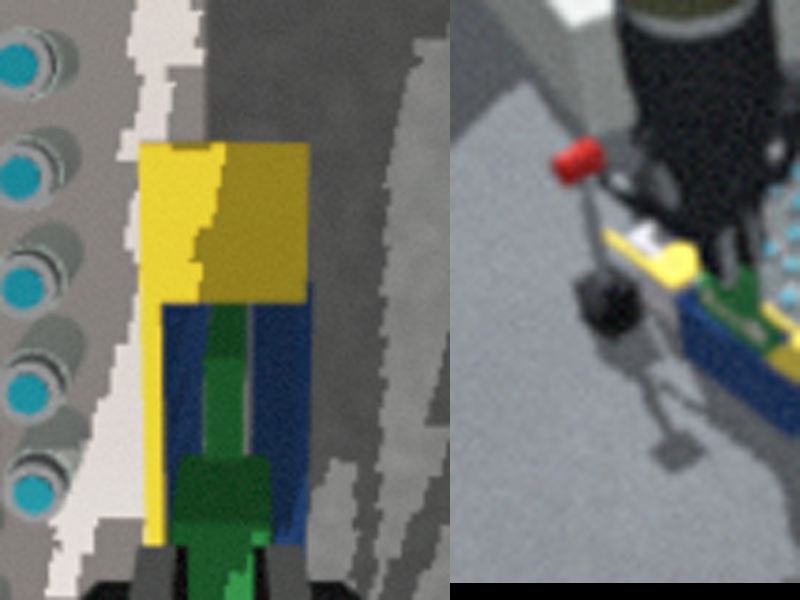

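View pics/diff14.png

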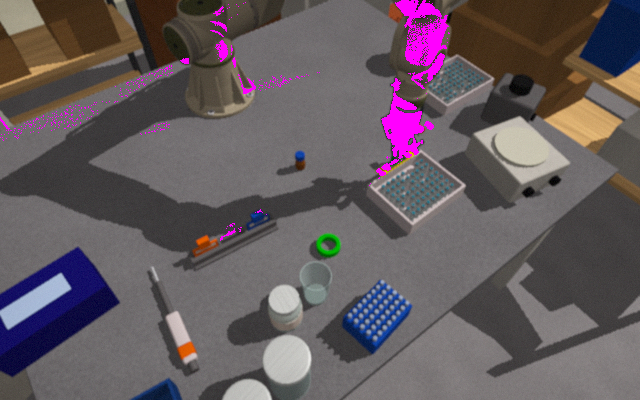

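Run:
```python
from workcell import job
print(job.hand_in())
```

```text
the job is handed in; nothing more can be done
None
```

I put the lever upright, moved the green holder from the stand to the slot, and pressed it down to the stop. I then handed the job in at about 26.8 s with the gripper still holding it; no verdict was reported.

**Lever:** My first try missed because the fingertips passed above the red grip, and a second, lower approach caught it. My image fits put the lever about 0.05 rad off upright, inside the 0.14 limit. It had not visibly moved by the last check.

**Pressing home:** In the last steps the height stopped changing while the push rose from 10.8 N to about 20 N, which means the bar is on its hard stop. I work out the underside at 24.9 mm (25 mm expected). The bar's position was not read directly.

**Position in the slot:** The holder is about 1 mm off centre along the slot. Across the slot the tool stood about 1 mm off the slot's centre; the slot walls should keep the holder within 1.5 mm. The grip was set to 100 N, and the arm was still.

**Other objects:** A before-and-after comparison of the scene picture showed no movement of the bystanders.

**Disagreements:**
- The fixed cameras and the wrist camera differed by 2–3 mm, so I used the wrist camera for the grasp and the insertion.
- The finger opening read 8–11 mm on the 14 mm block. I did not resolve why, but the holder showed no slip during the lift.

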